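# Fold back the front leaf of a food pan's hinged cover

### The arm

A 6-joint arm with a two-finger parallel gripper is mounted at the origin on the work surface. World frame = base frame: x ahead of the robot, y to its left, z up, the work surface at z = 0. Lengths are in mm, angles in rad, forces in N, time in s.
With the tool pointing down it reaches from about 300 to 775 mm from the base axis. Payload 14.6 kg.
Tool frame: the origin (TCP) lies between the finger pads; the fingertips stand manip.tip_reach ahead of it and the grasp point (between the pads) lies 5 mm behind it (manip.tip_reach is the distance from the TCP to the fingertips, in mm); z points along the fingers, y is the line along which they close (so a half turn about z gives the same grasp; the last joint's range is limited). The gripper opens to 94 mm and grips with 3 to 60 N. Pads are 16 mm wide; open, the fingers measure 119 mm over their backs; the gripper's body (75 mm by 177 mm) begins 78 mm behind the grasp point.
Start: joints at [-1.238, 0.3, 1.521, -0, 1.321, -0.067], TCP at [214.071, -506.619, 219.446] pointing down, gripper open.
Joint ranges: [-3.03, 3.03], [-0.79, 2.21], [0.23, 2.52], [-1.04, 4.18], [0, 3.07], [-2.55, 2.55]. Speed limits (rad/s): [2.22, 2.22, 2.57, 3.14, 3.14, 3.14].

### API

Orientations are given as [roll, pitch, yaw] about the fixed x, y, z axes, in that order (R = Rz(yaw) Ry(pitch) Rx(roll)).
In Python, from cell import manip gives the robot as it stands. The module is installed in compiled form; this text tells all that it offers.
- The arm moves only by the shell command python3 -m creep 'ROWS' [FORCE]. ROWS is JSON, a list of rows, each a list of 3 entries, a list of its own where there are three numbers: the opening, from -1 (shut) to 1 (fully open), then the shift along the tool's x, y, z in cm, then the turn about the tool's z in units of 5 degrees (1.0 is 5 degrees). In form: [[grip, [tx, ty, tz], roll], ...]. A call has 1 to 12 rows; each row is the pose to reach, as a shift and turn from the pose commanded when the call began, along the tool's axes at that moment; what a row does not reach only later rows make up. A row lasts 1/10 s, in which the tool goes at most 50 mm and 8.59 degrees, less where a joint would pass 70% of its speed; a pose out of reach is approached as far as the arm can. A call with a gripper value outside its range is refused whole. The fingers move at their own pace and stop on an object; FORCE is the grip in N (left out, the last holds). Time passes only in rows, so rows that repeat a pose let the fingers close. It gives the time, the measured TCP pose, the force, the opening and the grip force at its end, in the units of the state.
- manip.read_state(): the state, without advancing time (a new reading comes with each control period).
- manip.camera(name): name is "scene" or "side" or "wrist"; returns the picture (384x512x3 uint8, red, green, blue); there is no depth.
- manip.camera_params(name): a dict with "fovy" (degrees; the focal length in pixels is half the picture's height over the tangent of half this angle, whatever the lens; pixels are square), "cx", "cy" (the principal point, pixels), "origin" and "attitude" of the camera in the world. Camera axes: x right, y down, z forward; pixel columns grow to the right and rows downward; lengths in mm; the calibration is good to about 2 mm. The wrist camera is an equidistant fisheye: a pixel r from the principal point sees the ray r / f radians off the axis. A picture is of the moment at which its call begins: read the wrist's pose just before it. camera_params takes no time and is no camera call; for the wrist camera it gives the pose at the moment of the call.
- manip.sign_off(): hands the job in; it is judged then, once.
The state is a dict: "clock": time; "joints": joint angles; "qd": joint speeds; "effort": joint torques, N m; "eef_pos": TCP position; "eef_rot": TCP orientation; "wrist_force": force on the tool from outside, world axes, zero at the start; "moment": the same for the moment, N m; "finger_gap": finger opening in mm; "finger_force": force on a finger pad.
Only numpy, scipy, OpenCV 4.12 (cv2) and the standard library are available. Lean on these libraries where they do the work, as an engineer would, in place of code of your own. Each camera call takes 0.05 s, during which the arm holds its last target. There are 200 camera calls.

### The job

The front leaf of the hinged cover on the food pan has been left ajar. Push it up from its underside with the fingertips or the outside of the fingers, over its hinge, and on down until it lies flat on the rear half of the cover, so that the pan can be portioned from. Only push it: do not pinch the leaf or fling it, do not lift or shove the pan, and leave the closed pan, meal box, sauce bottle and spoon where they are; finish with the hand clear.

Things in the scene. Friction and masses are not known exactly. Their poses are not given: they have to be found in the camera images.
- pan: Loose steel food pan of diced vegetables, 176 x 162 mm over the rim (its x, y), 65 mm high, 1.1 to 1.6 kg; slides if pushed sideways by about 5 N. Translucent whitish plastic cover in two equal hinged halves; the rear half (pan x 4 to 83 mm, 156 mm wide) is fixed, its flat top 68.5 mm up. Origin: centre of its underside; +x points from the front leaf over the hinge to the rear half, z up.
- hinge (a point): Middle of the hinge axis between the two halves of the cover: 68.5 mm above the pan's origin, level with the cover's top face. The axis runs along the pan's y; its knuckles are 8.4 mm thick.
- leaf (a joint): Angle of the front leaf (rad): 0 closed, 1.57 upright, 3.14 folded right over, flat on the rear half, underside up. Stiff hinge: it stays at any angle where it is left; pushing at the tab takes 0.2 to 1 N. The leaf is a plate of 80 g, 3 mm thick, 156 mm wide, reaching 83 mm from the hinge axis; a 4 mm lip on its underside runs 67 mm from the axis.
- tab (a point): Tip of the leaf's finger tab: middle of its free end at half thickness, 109 mm from the hinge axis, 1.5 mm to the underside. The tab is flat, 60 mm wide, 3 mm thick, standing out 26 mm past the leaf's front edge. Axes turn with the leaf: -x from hinge to tab, y along the hinge, z out of its outer face (up when closed, down when folded over).
- plain_pan: Bystander: a loose pan of the same kind beside it, closed by a one-piece cover with a round knob of 42 mm on top (88 mm high in all). Origin: centre of its underside.
- meal_box: Bystander: loose open rectangular glass meal box with food in it, 154 x 210 x 58 mm, at one side of the two pans. Origin: centre of its underside.
- sauce_bottle: Bystander: loose upright red squeeze bottle with a white nozzle, 56 mm across, 180 mm high, at the other side. Origin: centre of its underside.
- spoon: Bystander: loose serving spoon, 220 mm long, lying flat across, just beyond the pans. Origin: the middle of its length, on the counter.
Things that resemble listed ones, but are neither listed nor needed, are in the scene too. What is shaped like the pan but green or pink is not meant.

How it is judged:
By the outcome, as a careful person would: the job done as asked, in the order asked, and still so for the second after the job is handed in, with the robot touching nothing.
It also fails if it takes over 45 s, if anything falls off the work surface, if the arm or the gripper's body presses on something with over 40 N, if the wrist force passes 120 N, or if a joint passes its speed limit or range.

## Working session

There is one attempt and no reset: what is moved stays moved. The work goes in short steps, Python scripts to look and compute and a shell command to move; the robot and the scene stay as the last step left them, time stands still between calls to the robot, and variables do not carry over. Pictures are saved under pics/ and viewed, at most 10 in all, crops included, and the job is handed in when it is done.

```bash
mkdir -p pics; python3 - <<'E'
from cell import manip
import cv2,numpy as np
print(manip.read_state(),manip.tip_reach)
for n in["scene","side"]:
    p=manip.camera_params(n);print(n,p)
a=manip.camera("scene");b=manip.camera("side")
cv2.imwrite("pics/a.png",cv2.resize(a[:,:,::-1],(768,576),interpolation=cv2.INTER_CUBIC));cv2.imwrite("pics/b.png",cv2.resize(b[:,:,::-1],(768,576),interpolation=cv2.INTER_CUBIC))
E
```

```text
{'clock': 0.0, 'joints': array([-1.23760541e+00,  3.00457013e-01,  1.52159111e+00, -2.41036462e-05,
        1.32066064e+00, -6.66014944e-02]), 'qd': array([-1.68930220e-03,  4.51074475e-05, -1.31427143e-03,  2.15443527e-03,
        2.95546242e-05,  2.64751351e-04]), 'effort': array([ 3.68675855e-04, -5.31807268e+01, -3.52736449e+01,  7.08416803e-02,
        2.43924907e-02, -8.80518724e-05]), 'eef_pos': array([ 213.9868243 , -506.40322154,  218.88979722]), 'eef_rot': array([-3.14047746e+00, -5.09846110e-05,  3.99798367e-01]), 'wrist_force': array([0.70017615, 0.08047323, 0.65943176]), 'moment': array([-0.05733616,  0.02667   , -0.01127212]), 'finger_force': 0.0, 'finger_gap': 94.24629752952454} 14.0
scene {'fovy': 50.48826030351111, 'cx': 252.73270772851436, 'cy': 192.94550540408204, 'origin': array([1.23097480e+03, 4.78685348e-01, 1.13716960e+03]), 'attitude': array([-2.55015294, -0.01264355,  1.67285925])}
side {'fovy': 56.82341165038656, 'cx': 253.72226180010236, 'cy': 192.29008515614242, 'origin': array([ -9.87362915, 566.71568799, 977.13298819]), 'attitude': array([-2.41609052,  0.01237803, -2.4578321 ])}
```

View pics/a.png

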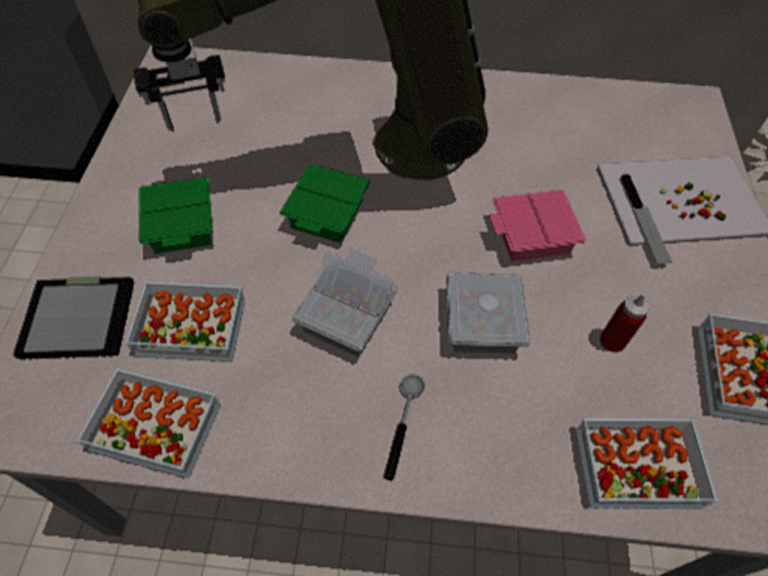

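View pics/b.png

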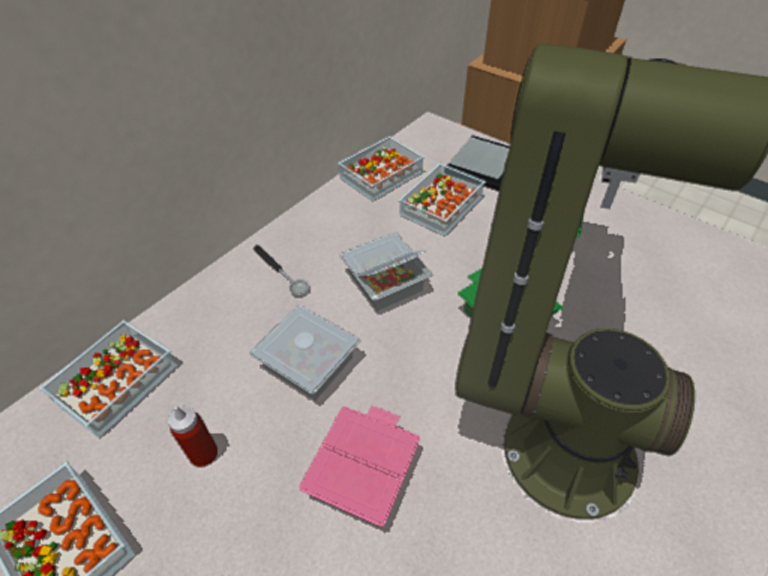

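The pan with a translucent two-part cover is at scene (345,305), with its tab at about (355,260). Things it could be mistaken for:
- green pans at (176,215) and (325,200)
- pink pan at (538,222)
- closed plain pan with a knob at (488,310)

I choose (345,305) and will check it in a close crop.

```bash
python3 - <<'E'
import cv2,numpy as np
a=cv2.imread("pics/a.png");b=cv2.imread("pics/b.png")
A=cv2.resize(a[235:365,280:410],(600,600),interpolation=cv2.INTER_CUBIC)
B=cv2.resize(b[225:320,330:440],(695,600),interpolation=cv2.INTER_CUBIC)
cv2.imwrite("pics/c.png",A);cv2.imwrite("pics/d.png",B)
E
```

```text
(no output)
```

View pics/c.png

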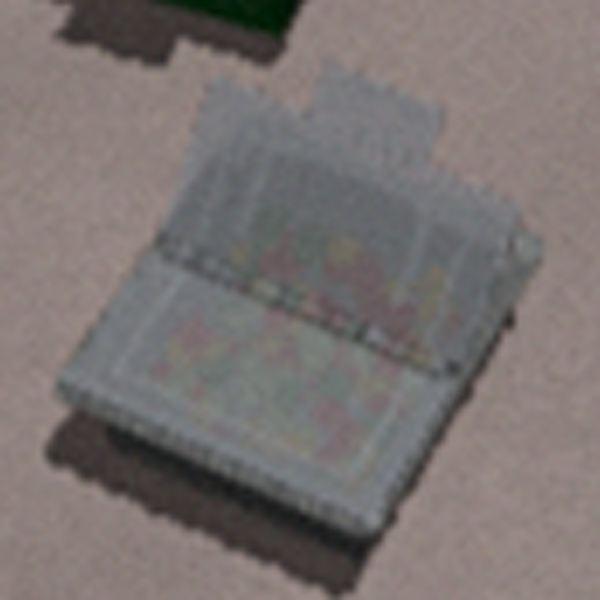

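View pics/d.png

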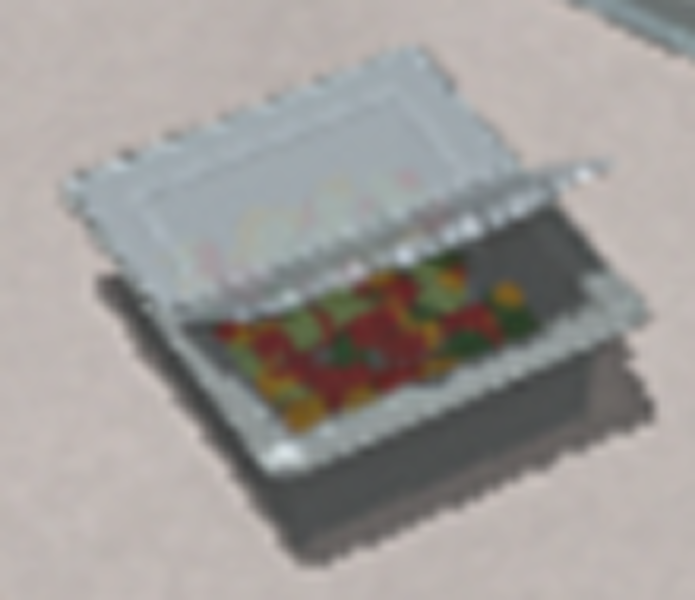

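Scene crop: hinge runs (160,240)–(450,370), rear corners are at (62,388) and (372,530), leaf corners at (215,80) and (540,240), tab corners at (325,65) and (440,100). The cover is translucent and two-part, so this is the right pan. The side crop shows the leaf ajar and almost edge-on, with the front rim at (280,465)–(645,315).

```bash
cat > h.py <<'E'
import numpy as np
from scipy.spatial.transform import Rotation as R
from scipy.optimize import least_squares
from cell import manip
def proj(n,P,p=None):
    p=p or manip.camera_params(n); f=192/np.tan(np.radians(p["fovy"])/2)
    c=(np.atleast_2d(P)-p["origin"])@R.from_euler("xyz",p["attitude"]).as_matrix()
    if n=="wrist":
        r=np.linalg.norm(c[:,:2],axis=1);t=np.arctan2(r,c[:,2]);return np.c_[p["cx"],p["cy"]]+(f*t/r)[:,None]*c[:,:2]
    return np.c_[p["cx"],p["cy"]]+f*c[:,:2]/c[:,2:]
def pan(q,L):  # L: rows (kind,x|r,y,z) kind 1=on leaf
    L=np.array(L,float);th=q[3];o=L[:,1:].copy();k=L[:,0]==1
    o[k,0]=-L[k,1]*np.cos(th)+L[k,3]*np.sin(th);o[k,2]=68.5+L[k,1]*np.sin(th)+L[k,3]*np.cos(th)
    return R.from_euler("z",q[2]).apply(o)+[q[0],q[1],0]
E
python3 - <<'E'
from h import *
S=[((62,388),(0,83,-78,67)),((372,530),(0,83,78,67)),((160,240),(0,0,-78,68.5)),((450,370),(0,0,78,68.5)),
((215,80),(1,83,-78,0)),((540,240),(1,83,78,0)),((325,65),(1,109,-30,0)),((440,100),(1,109,30,0))]
D=[((70,190),(0,83,78,67)),((430,45),(0,83,-78,67)),((280,465),(0,-88,81,63)),((645,315),(0,-88,-81,63)),((608,165),(1,109,-30,0))]
us=np.array([s[0] for s in S]);us=(np.array([280,235])+us/4.615-.0)/1.5
ud=np.array([s[0] for s in D]);ud=(np.array([330,225])+ud/6.318)/1.5
def res(q): return np.r_[proj("scene",pan(q,[s[1] for s in S]))-us,proj("side",pan(q,[s[1] for s in D]))-ud].ravel()
b=min((least_squares(res,[430,-100,y,.8],loss="soft_l1") for y in(-.6,0,.4)),key=lambda r:r.cost)
print(b.x,b.cost,b.fun.reshape(-1,2).round(1));q=b.x
print(pan(q,[(1,0,0,0),(1,109,0,-1.5),(1,83,78,0),(1,83,-78,0)]).round(1))
from h import manip
# other things, ground-plane centres
for n,uv,z in[("plain",(488/1.5,302/1.5),78),("bottle",(640/1.5,300/1.5),175),("spoonbowl",(412/1.5,385/1.5),5),("spoonhandle",(391/1.5,477/1.5),5)]:
    r=least_squares(lambda v:(proj("scene",[[v[0],v[1],z]])-uv).ravel(),[450,0]);print(n,r.x.round())
E
```

```text
[ 553.51899725 -123.58184779  -12.9409729   107.63647474] 21.51922655629632 [[-0.1 -1.2]
 [-0.  -0.8]
 [-0.4  0.1]
 [ 1.5  1. ]
 [-0.5 -1. ]
 [-2.6 -4.9]
 [-0.3 -0.9]
 [ 0.5  1.4]
 [-0.5 -1.7]
 [-1.7 -0.9]
 [-0.8  1.3]
 [ 1.  -0.4]
 [-8.7  0.8]]
[[ 553.5 -123.6   68.5]
 [ 483.5  -96.   147.3]
 [ 529.5  -30.3  129.3]
 [ 472.4 -175.5  129.3]]
plain [528. 168.]
bottle [556. 439.]
spoonbowl [697.  27.]
spoonhandle [887.   2.]
```

```bash
python3 - <<'E'
from h import *
S=[((62,388),(0,83,-78,67)),((372,530),(0,83,78,67)),((160,240),(0,0,-78,68.5)),((450,370),(0,0,78,68.5)),
((215,80),(1,83,-78,0)),((515,203),(1,83,78,0)),((325,65),(1,109,-30,0)),((440,100),(1,109,30,0)),((543,243),(0,-88,81,63))]
D=[((70,190),(0,83,78,67)),((430,45),(0,83,-78,67)),((280,465),(0,-88,81,63)),((645,315),(0,-88,-81,63)),((608,165),(1,83,-78,0))]
us=np.array([s[0] for s in S]);us=(np.array([280,235])+us/4.615-.0)/1.5
ud=np.array([s[0] for s in D]);ud=(np.array([330,225])+ud/6.318)/1.5
def res(q): return np.r_[proj("scene",pan(q,[s[1] for s in S]))-us,proj("side",pan(q,[s[1] for s in D]))-ud].ravel()
b=least_squares(res,[553,-123,-.37,.8],loss="soft_l1",f_scale=.7)
print(b.x,b.cost,b.fun.reshape(-1,2).round(1));q=b.x
print(pan(q,[(1,0,0,0),(1,109,0,-1.5),(1,83,78,0),(1,83,-78,0)]).round(1))
print(proj("side",pan(q,[(1,109,-30,0),(1,109,30,0)]))*1.5)
E
```

```text
[ 5.54436783e+02 -1.25436086e+02 -3.64118624e-01  7.06750003e-01] 8.943634752985423 [[-0.6 -0.6]
 [-0.3 -0.6]
 [-1.2  0.5]
 [ 1.   1. ]
 [-0.3 -0.9]
 [ 1.2  0. ]
 [ 0.2 -0.9]
 [ 0.9  1.1]
 [ 0.8 -0.4]
 [-0.5 -1.9]
 [-1.9 -1.3]
 [-0.3  0.9]
 [ 1.2 -1.1]
 [ 1.4 -1.3]]
[[ 554.4 -125.4   68.5]
 [ 476.1  -95.6  138.1]
 [ 523.2  -30.1  122.4]
 [ 467.7 -175.8  122.4]]
[[415.53716862 256.74838432]
 [392.29869101 266.68954929]]
```

```bash
python3 -m creep '[[-1,[3.75,-3,0],0.8],[-1,[7.5,-6,0],1.7],[-1,[11.25,-9,0],2.6],[-1,[15,-12,0],3.5],[-1,[18.75,-15,0],4.4],[-1,[22.5,-18,0],5.3],[-1,[26.25,-21,0],6.2],[-1,[30,-24,0],7],[-1,[33.75,-27,0],7.9],[-1,[37.5,-30.2,0],8.77],[-1,[37.5,-30.2,0],8.77],[-1,[37.5,-30.2,0],8.77]]' 20
python3 - <<'E'
from h import *;import cv2
print(manip.read_state());p=manip.camera_params("wrist");print(p)
a=manip.camera("wrist");np.save("w.npy",a)
q=[554.4,-125.4,-.364,.707]
print(proj("wrist",pan(q,[(1,0,-78,0),(1,0,78,0),(1,109,-30,0),(1,109,30,0),(1,83,-78,0),(1,83,78,0)]),p)*1.5)
cv2.imwrite("pics/e.png",cv2.resize(a[:,:,::-1],(768,576),interpolation=cv2.INTER_CUBIC))
E
```

```text
clock: 1.3
eef_pos: [442.0, -81.7, 219.1]
eef_rot: [3.141, 0.001, -0.362]
wrist_force: [0.0, -0.5, -0.5]
finger_gap: 2.0
finger_force: 0.0
{'clock': 1.3, 'joints': array([-2.64322010e-01,  7.44759881e-02,  1.78944231e+00, -1.57475274e-04,
        1.27843549e+00,  1.66886125e+00]), 'qd': array([-0.05227444, -0.00991245,  0.00696852, -0.00105066, -0.00135586,
       -0.02126148]), 'effort': array([  2.66563296, -39.07770395, -35.20098567,   0.1231277 ,
        -0.08757157,   0.56000624]), 'eef_pos': array([441.95698321, -81.74099636, 219.13196095]), 'eef_rot': array([ 3.14136810e+00,  7.42715554e-04, -3.62341570e-01]), 'wrist_force': array([ 0.01409179, -0.53492168, -0.54115861]), 'moment': array([0.03864192, 0.01655646, 0.0108992 ]), 'finger_force': 0.0, 'finger_gap': 2.02281186040708}
{'fovy': 65.70646984690485, 'cx': 255.79682148504992, 'cy': 192.08113506981752, 'origin': array([ 518.18193555, -110.11200879,  384.37601844]), 'attitude': array([ 2.85516822e+00,  5.68527801e-04, -1.93338241e+00])}
[[496.10504401 109.10478324]
 [275.732637   108.52574551]
 [439.89604483 239.22266919]
 [332.6996219  239.01706778]
 [515.43517469 203.54658462]
 [256.70631227 202.99065015]]
```

View pics/e.png

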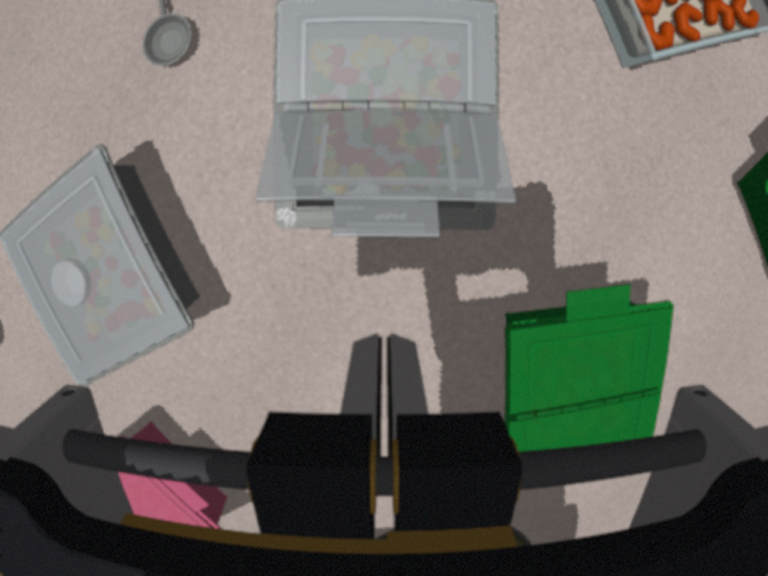

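Wrist view: the hinge line is at row ~105, the tab edge at (333–439, ~236) and the leaf corners at (257,200) and (514,200). All are within 3–4 px of the prediction, so the hinge is about 2 mm further on than estimated. Yaw and lateral position are right.

```bash
python3 -m creep '[[-1,[0,0,2.5],0],[-1,[0,0,5],0],[-1,[0,0,7.5],0],[-1,[0,0,8.7],0],[-1,[0,0,8.7],0]]'
python3 - <<'E'
from h import *
c,s=np.cos(-.364),np.sin(-.364)
P=manip.read_state()["eef_pos"];d=P-[554.4,-125.4,0];X0=d[0]*c+d[1]*s-2;Z0=P[2]-14
print("X,Z,Y",X0,Z0,-d[0]*s+d[1]*c)
for t in np.r_[.6,.7,.8:3.21:.12]:
    if t<1.57: X=-109*np.cos(t)-3*np.sin(t);Z=68.5+109*np.sin(t)-3*np.cos(t)-14
    else: X=-95*np.cos(t)-3*np.sin(t);Z=68.5+95*np.sin(t)-3*np.cos(t)
    print(round(t,2),round((X-8-X0)/10,2),round(-(Z-Z0)/10,2))
E
```

```text
clock: 1.85
eef_pos: [441.1, -83.3, 131.5]
eef_rot: [3.141, 0.002, -0.367]
wrist_force: [0.8, 0.4, -0.3]
finger_gap: 0.1
finger_force: 0.0
X,Z,Y -122.87120181813609 117.46440201216296 -0.9857828234540378
0.6 2.32 0.39
0.7 2.96 -0.5
0.8 3.68 -1.31
0.92 4.64 -2.19
1.04 5.71 -2.95
1.16 6.86 -3.58
1.28 8.07 -4.06
1.4 9.34 -4.39
1.52 10.63 -4.57
1.64 11.84 -4.6
1.76 12.98 -4.49
1.88 14.09 -4.24
2.0 15.17 -3.87
2.12 16.19 -3.36
2.24 17.15 -2.74
2.36 18.02 -2.01
2.48 18.8 -1.18
2.6 19.47 -0.26
2.72 20.03 0.74
2.84 20.47 1.79
2.96 20.78 2.89
3.08 20.95 4.01
3.2 20.99 5.15
```

```bash
python3 -m creep '[[-1,[1,0,0.2],0],[-1,[1.8,0,0.3],0],[-1,[2.3,0,0.2],0],[-1,[2.6,0,0],0],[-1,[2.95,0,-0.5],0],[-1,[3.3,0,-0.9],0],[-1,[3.7,0,-1.3],0],[-1,[4.15,0,-1.75],0],[-1,[4.65,0,-2.2],0],[-1,[5.2,0,-2.6],0],[-1,[5.7,0,-2.95],0],[-1,[5.7,0,-2.95],0]]'
python3 - <<'E'
from h import *;import cv2
p=manip.camera_params("wrist");w=manip.camera("wrist");b=manip.camera("side")
q=[556.3,-126.1,-.364,1.04]
print(proj("wrist",pan(q,[(1,0,-78,0),(1,0,78,0),(1,109,-30,0),(1,109,30,0),(1,83,-78,0)]),p)*1.5)
W=cv2.resize(w[:,:,::-1],(768,576))[:420,200:600];B=cv2.resize(b[130:230,200:310,::-1],(396,360),interpolation=cv2.INTER_CUBIC)
o=np.zeros((420,796,3),np.uint8);o[:,:400]=W;o[:360,400:]=B;cv2.imwrite("pics/f.png",o)
E
```

```text
clock: 3.05
eef_pos: [495.9, -103.1, 162.4]
eef_rot: [-3.141, -0.001, -0.366]
wrist_force: [0.1, -0.2, -0.3]
finger_gap: 0.4
finger_force: 0.0
[[515.70945675 191.95482436]
 [253.45454693 192.34881324]
 [458.84779553 342.8043946 ]
 [311.25623539 343.0433345 ]
 [553.32458231 295.08926982]]
```

View pics/f.png

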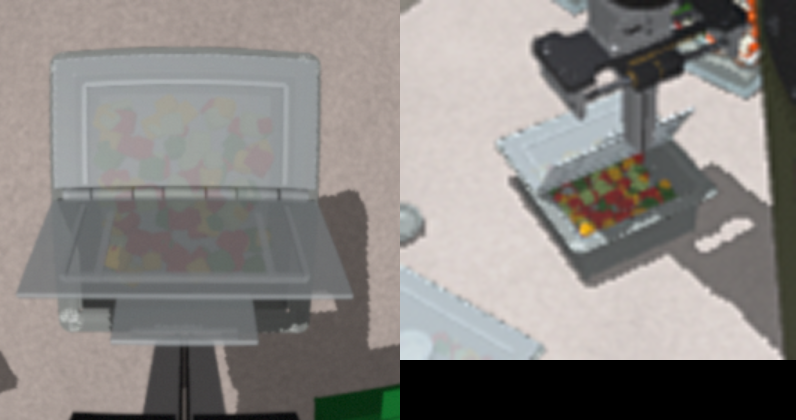

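The tab edge is at row ~343, against 343 predicted for θ=1.04, and the hinge is at row ~191. So the leaf is following the finger as planned and the pan hasn't moved.

```bash
python3 -m creep '[[-1,[0.55,0,-0.33],0],[-1,[1.15,0,-0.63],0],[-1,[1.75,0,-0.9],0],[-1,[2.35,0,-1.1],0],[-1,[3,0,-1.3],0],[-1,[3.65,0,-1.45],0],[-1,[4.3,0,-1.55],0],[-1,[4.95,0,-1.62],0],[-1,[5.55,0,-1.65],0],[-1,[6.15,0,-1.65],0],[-1,[6.7,0,-1.6],0],[-1,[7.25,0,-1.54],0]]'
python3 -m creep '[[-1,[0.55,0,0.12],0],[-1,[1.1,0,0.25],0],[-1,[1.65,0,0.43],0],[-1,[2.2,0,0.62],0],[-1,[2.7,0,0.87],0],[-1,[3.2,0,1.13],0],[-1,[3.2,0,1.13],0]]'
python3 - <<'E'
from h import *;import cv2
p=manip.camera_params("wrist");w=manip.camera("wrist");b=manip.camera("side")
q=[556.3,-126.1,-.364,2.12]
print(proj("wrist",pan(q,[(1,0,-78,0),(1,0,78,0),(0,83,78,67),(1,109,-30,0),(1,109,30,0),(1,83,-78,0)]),p)*1.5)
W=cv2.resize(w[:,:,::-1],(768,576))[:420,200:600];B=cv2.resize(b[130:230,200:310,::-1],(396,360),interpolation=cv2.INTER_CUBIC)
o=np.zeros((420,796,3),np.uint8);o[:,:400]=W;o[:360,400:]=B;cv2.imwrite("pics/g.png",o)
E
```

```text
clock: 4.35
eef_pos: [563.3, -128.9, 177.2]
eef_rot: [3.142, 0.0, -0.365]
wrist_force: [-0.6, 0.1, -0.8]
finger_gap: 0.5
finger_force: 0.3
clock: 5.05
eef_pos: [593.1, -140.3, 165.5]
eef_rot: [3.142, 0.0, -0.366]
wrist_force: [0.6, -0.0, 0.6]
finger_gap: 0.4
finger_force: 0.0
[[502.58470946 351.24179735]
 [266.40949728 351.605703  ]
 [256.86641401 225.85126955]
 [457.90417949 320.94076045]
 [311.19606409 321.17031654]
 [545.82012151 329.70726856]]
```

View pics/g.png

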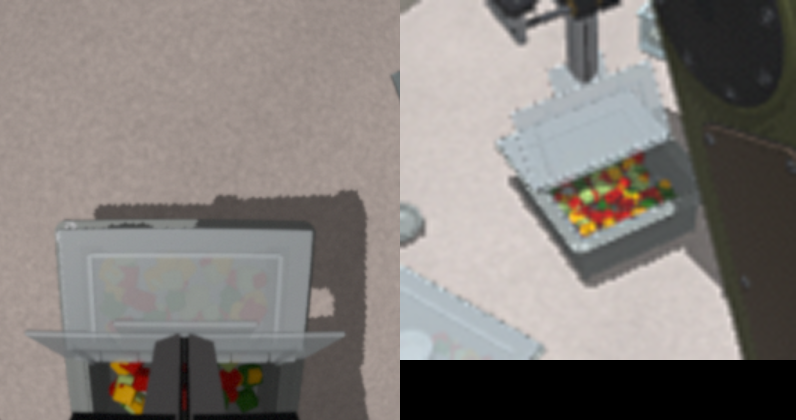

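Leaf is past upright at about 2.1 rad, its edge at row ~333 in the wrist view. The pan hasn't moved. I'll keep folding it down.

```bash
python3 -m creep '[[-1,[0.5,0,0.3],0],[-1,[1,0,0.62],0],[-1,[1.45,0,0.98],0],[-1,[1.87,0,1.35],0],[-1,[2.28,0,1.75],0],[-1,[2.65,0,2.18],0],[-1,[3,0,2.63],0],[-1,[3.32,0,3.1],0],[-1,[3.62,0,3.6],0],[-1,[3.88,0,4.1],0],[-1,[4.1,0,4.6],0],[-1,[4.32,0,5.15],0]]'
python3 -m creep '[[-1,[0.17,0,0.55],0],[-1,[0.31,0,1.1],0],[-1,[0.4,0,1.65],0],[-1,[0.45,0,2.1],0],[-1,[0.45,0,2.4],0],[-1,[0.45,0,2.4],0]]'
python3 -m creep '[[-1,[0,0,0.1],0],[-1,[0,0,0.2],0],[-1,[0,0,0.3],0],[-1,[0,0,0.35],0],[-1,[0,0,0.35],0]]'
```

```text
clock: 6.35
eef_pos: [633.3, -155.7, 114.2]
eef_rot: [-3.142, -0.0, -0.366]
wrist_force: [0.4, 0.4, 0.2]
finger_gap: 0.3
finger_force: 0.2
clock: 6.95
eef_pos: [637.1, -157.2, 90.1]
eef_rot: [3.142, 0.001, -0.366]
wrist_force: [0.2, 0.6, 0.1]
finger_gap: 0.5
finger_force: 0.0
clock: 7.45
eef_pos: [637.3, -157.3, 87.0]
eef_rot: [3.142, 0.0, -0.366]
wrist_force: [-0.3, 0.1, 0.1]
finger_gap: 0.5
finger_force: 0.0
```

```bash
python3 -m creep '[[-1,[0,0,0.1],0],[-1,[0,0,0.15],0],[-1,[0,0,0.15],0]]'
python3 -m creep '[[-1,[0,0,0.05],0],[-1,[0,0,0.1],0],[-1,[0,0,0.1],0]]'
python3 - <<'E'
from h import *;import cv2
b=manip.camera("side");a=manip.camera("scene")
B=cv2.resize(b[130:230,200:310,::-1],(396,360),interpolation=cv2.INTER_CUBIC);A=cv2.resize(a[150:250,185:295,::-1],(396,360),interpolation=cv2.INTER_CUBIC)
cv2.imwrite("pics/i.png",np.hstack([A,B]))
E
```

```text
clock: 7.75
eef_pos: [637.4, -157.3, 85.8]
eef_rot: [3.142, -0.0, -0.365]
wrist_force: [-1.0, 0.3, 3.1]
finger_gap: 0.5
finger_force: 1.5
clock: 8.05
eef_pos: [637.5, -157.3, 85.6]
eef_rot: [3.142, -0.001, -0.365]
wrist_force: [-4.0, 1.5, 9.9]
finger_gap: 0.3
finger_force: 5.0
```

View pics/i.png

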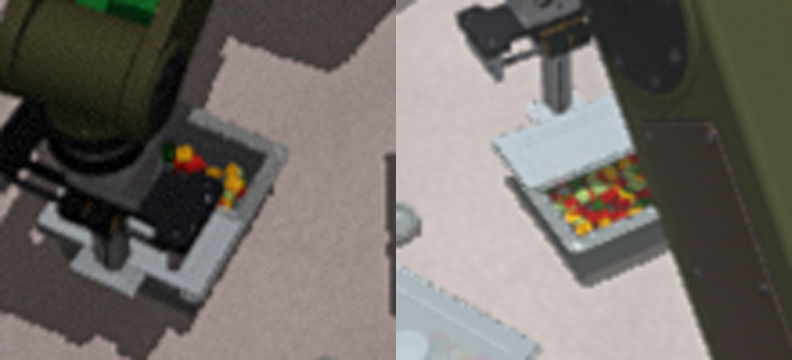

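Both views show the leaf flat on the rear half. The fingertip met resistance (9.9 N) at z ≈ 71.6 mm, which is the flat height. I'll retract straight up.

```bash
python3 -m creep '[[-1,[0,0,-0.3],0],[-1,[0,0,-0.8],0],[-1,[0,0,-2],0],[-1,[0,0,-5],0],[-1,[0,0,-9],0],[-1,[0,0,-13],0],[-1,[-5,0,-15],0],[-1,[-10,0,-15],0],[-1,[-15,0,-15],0],[-1,[-20,0,-15],0],[-1,[-20,0,-15],0],[-1,[-20,0,-15],0]]'
python3 - <<'E'
from h import *;import cv2
p=manip.camera_params("wrist");w=manip.camera("wrist");b=manip.camera("side")
q=[556.3,-126.1,-.364,np.pi]
print(proj("wrist",pan(q,[(0,-88,81,63),(0,-88,-81,63),(1,109,-30,0),(1,109,30,0),(1,83,-78,0),(1,83,78,0)]),p)*1.5-[200,0])
W=cv2.resize(w[:,:,::-1],(768,576))[:420,200:600];B=cv2.resize(b[130:230,200:310,::-1],(396,360),interpolation=cv2.INTER_CUBIC)
o=np.zeros((420,796,3),np.uint8);o[:,:400]=W;o[:360,400:]=B;cv2.imwrite("pics/j.png",o)
E
```

```text
clock: 9.35
eef_pos: [450.5, -85.6, 236.0]
eef_rot: [-3.141, -0.003, -0.365]
wrist_force: [0.7, -1.1, -0.2]
finger_gap: 0.2
finger_force: 0.0
[[ 81.15953838 235.3547153 ]
 [288.47671564 235.12426952]
 [224.40175797 -16.66629574]
 [144.53563609 -16.59156919]
 [287.98711302  17.4190794 ]
 [ 81.03545297  17.61683941]]
```

View pics/j.png

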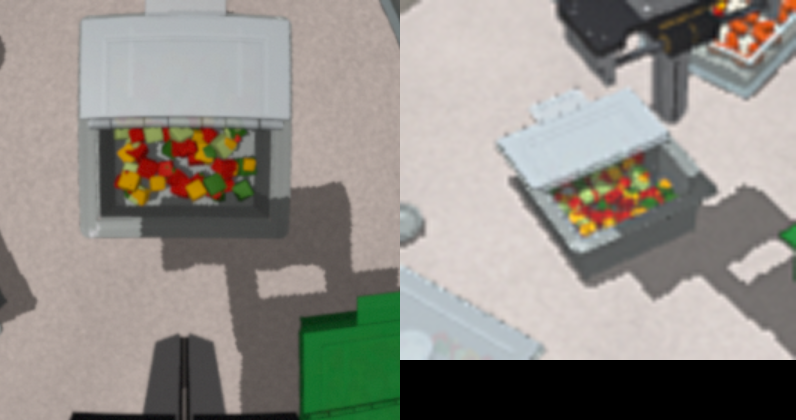

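The leaf lies flat, with its edge at row ~17 as predicted. The pan's front rim is at row ~236, also as predicted, so the pan hasn't moved, and the hand is clear.

```bash
python3 -c "
from cell import manip
print(manip.sign_off())"
```

```text
the job is handed in; nothing more can be done
None
```

The front leaf is folded right over and lies flat on the rear half of the cover; the pan stayed where it was, the hand is clear, and the job is handed in at about 9.5 s.

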